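# Hold the cast lever level over its fixture

## Robot

A 7-joint arm with a two-finger parallel gripper is mounted at the origin on the work surface. World frame = base frame: x ahead of the robot, y to its left, z up, the work surface at z = 0. Lengths are in mm, angles in rad, forces in N, time in s.
With the tool pointing down it reaches from about 425 to 1025 mm from the base axis. Payload 3.6 kg.
Tool frame: the origin (TCP) lies between the finger pads; the fingertips stand 25 mm ahead of it and the grasp point (between the pads) lies 6 mm ahead of it; z points along the fingers, y is the line along which they close (so a half turn about z gives the same grasp; the last joint's range is limited). The gripper opens to 85 mm and grips with 20 to 120 N. Pads are 22 mm wide; open, the fingers measure 114 mm over their backs; the gripper's body (76 mm by 85 mm) begins 54 mm behind the grasp point. The pads swing forward as they close: fully open they stand 13 mm farther back than shut.
Start: joints at [1.224, 0.591, 0.048, 1.609, -0.033, 0.943, -0.034], TCP at [182.038, -701.778, 256.302] pointing down, gripper open.
Joint ranges: [-2.69, 2.69], [-0.47, 2.24], [-1.27, 1.36], [0.19, 2.51], [-1.53, 4.68], [0.08, 2.07], [-3.09, 3.09]. Speed limits (rad/s): [2.57, 2.57, 3.14, 3.14, 3.14, 3.14, 3.14].

## Interface

Orientations are given as a rotation vector (axis times angle).
In Python, from workcell import manip, monitor, cams, job gives the robot as it stands. Calls block until the motion is done:
- manip.movep(position, orientation): joint-space move of the TCP to a pose.
- manip.line_to(position, vel=150, ori=None, stop_force=None): straight line of the TCP; ori=None keeps the orientation; vel is the mean speed in mm/s. With stop_force (N) it stops when the force on the tool has changed by that much, and returns True; else False.
- manip.movej(angles): joint-space move.
- manip.grip(opening, strength=None): finger opening in mm; strength is the grip in N (None keeps the last); returns when the fingers have stopped.
- manip.pause(seconds).
- manip.ik(position, orientation): joint angles nearest the present ones, or None.
- monitor.read_state(): the state.
- cams.camera(name): name is "side" or "top"; returns the picture (400x640x3 uint8, red, green, blue); there is no depth.
- cams.camera_params(name): a dict with "intrinsics" (3x3 intrinsics, pixels), "extrinsics" (4x4, takes a point from camera to world coordinates). Camera axes: x right, y down, z forward; pixel columns grow to the right and rows downward; lengths in mm; the calibration is good to about 2 mm. A picture is of the moment at which its call begins. camera_params takes no time and is no camera call.
A pose or a line that the arm cannot do raises manip.IKError and nothing moves.
- job.close_job(): hands the job in; it is judged then, once.
Trained networks look in the newest picture that a camera, given by its name, has taken for a name from the list of things; names that differ only in an ending like _2 or _b are one class to them, and where a whole thing is asked for, a point or a joint stands for the part that bears it (a point fixed in the world has none). Each returns a list of dicts, best first, with "confidence" (0 to 1); they miss things now and then, are a little off and sometimes report something else, mostly with a low value. They report only what shows in the picture. A call takes as long as a camera call. They do not tell look-alikes from the thing itself.
- cams.recognise(label, camera): "pixel" ([row, column] in pixels, amid what is visible of it).
- cams.pinpoint(label, camera): "pixel" ([row, column] in pixels: a listed point, or the origin of a listed thing).
The state is a dict: "t": time; "joint_positions": joint angles; "qvel": joint speeds; "effort": joint torques, N m; "eef_pos": TCP position; "orientation": TCP orientation; "contact_force": force on the tool from outside, world axes, zero at the start; "moment": the same for the moment, N m; "opening": finger opening in mm; "grip_force": force on a finger pad.
Only numpy, scipy, OpenCV 4.12 (cv2) and the standard library are available. Lean on these libraries where they do the work, as an engineer would, in place of code of your own. Each camera call takes 0.05 s, during which the arm holds its last target. There are 200 camera calls.

## Task

The blue offset lever is next to go on its fixture: first swing the fixture's hold-down strap a good quarter turn clear of the locating post, then pick the lever up by its balance point, on the straight web close to the big hub. Hold it level with the underside of its hub about 3 cm above the tip of the post, hub bore straight over the post and small end over the rest pad, not touching the fixture. Finish while still holding it there steadily, so that I can oil the post before it goes down, and leave the other things on the bench where they are.

Things in the scene. Friction and masses are not known exactly. Their poses are not given: they have to be found in the camera images.
- lever: Blue cast offset lever, 0.5-0.8 kg, 192 mm long, loose, lying flat and level. Origin on its underside below the balance point; z up; x along the straight web from hub (-x) to small boss (+x). Hub 54 dia x 40 tall, bore 20, axis at x -45 y -6.5. Web to grip: 20 wide (y -10 to 10), x -18 to 36, 10 to 25 mm above the underside; then it jogs to y 15. Boss 30 dia x 34 tall, axis at x 105 y 15.
- lever_balance (a point): Balance point (centre of mass) of the lever, in the straight web: on its centre line, 45 mm along from the hub's axis, 18.5 mm above the lever's underside. Axes as lever.
- lever_hub (a point): Centre of the hub bore's lower mouth, on the lever's underside. Axes as lever.
- lever_boss (a point): Centre of the small boss's underside. Axes as lever.
- fixture: Fixed plate 220 x 125 x 16 mm with post, rest pad, stop pin and strap pillar. Origin on the bench below where the balance point belongs; the lever's x and y belong along the fixture's (hub at -x). Plate: x -85 to 135, y -81 to 44. Post 18 dia, tip 54 above the bench, on a collar 40 dia, 26 above the bench. Stop pin 6 dia at x 126 y 11, top 46 above the bench.
- fixture_post (a point): Centre of the tip of the locating post, 54 mm above the bench, at fixture x -45, y -6.5. Axes as fixture.
- fixture_rest (a point): Centre of the top of the rest pad (28 mm dia), 26 mm above the bench, at fixture x 105, y 15: the small boss belongs over it. Axes as fixture.
- strap_pivot (a point): On the strap pillar's axis at the strap's mid-height, 82 mm above the bench, at fixture x -60, y -62.5. Pillar 22 mm dia; the nut on top reaches 100 mm above the bench. Axes as fixture.
- strap_screw (a point): Free end of the strap, on the axis of its red clamp knob, 58 mm from the pivot, 82 mm above the bench. Strap: steel bar 24 mm wide, 76 to 88 mm above the bench; knob about 30 mm across, up to 112 mm; the screw's foot below reaches down to 66 mm. x along the strap, away from the pivot; z up.
- strap (a joint): Swing of the strap about its upright pivot, rad. 0: over the locating post (free end points from the pivot along fixture direction x 0.26, y 0.97). Grows anticlockwise seen from above, towards the fixture's -x, away from the rest pad, to a stop at 1.9; starts at 0 to 0.3. Light friction (about 1 N at the free end); stays where left.
- bush_a: Bystander: plain bronze bush standing on end, 30 mm dia, 24 mm tall. Origin: centre of its underside.
- bush_b: Bystander: a second bush like bush_a.
- board: Bystander: pale wooden board with five drilled holes, 180 x 60 x 18 mm, long in x. Origin: centre of its underside.
- spool: Bystander: spool of solder standing flat, 56 mm dia, 32 mm tall. Origin: centre of its underside.
- oil: Bystander: yellow oil bottle with a red cap, 52 mm dia, 130 mm tall. Origin: centre of its underside.
- driver: Bystander: orange-handled screwdriver lying on the bench, handle to its -x. Origin at the middle of its length, on the underside.
There are look-alikes about, which are no part of the job. Several things have the shape of the lever; the one meant has the colours described above.

How it is judged:
By the outcome, as a careful person would: the job done as asked, in the order asked, and still so for the second after the job is handed in, while the arm keeps its last pose, push and grip.
It also fails if it takes over 51 s, if anything falls off the work surface, if the arm or the gripper's body presses on something with over 40 N, if the wrist force passes 120 N, or if a joint passes its speed limit or range.

## Working session

There is one attempt and no reset: what is moved stays moved. The work goes in short steps, each a Python script; the robot and the scene stay as the last script left them, time stands still between calls to the robot, and variables do not carry over. Pictures are saved under pics/ and viewed, at most 10 in all, crops included, and the job is handed in when it is done.

```bash
ls; mkdir -p pics; python3 - <<'E'
from workcell import manip, monitor, cams, job
import cv2
for c in ("side","top"):
    im=cams.camera(c); cv2.imwrite(f"pics/{c}0.png",im[:,:,::-1])
    p=cams.camera_params(c); print(c,p["intrinsics"],p["extrinsics"])
    for l in ["lever_balance","lever_hub","lever_boss","fixture_post","fixture_rest","strap_pivot","strap_screw","fixture"]:
        print(l,[(tuple(int(v) for v in d["pixel"]),round(d["confidence"],2)) for d in cams.pinpoint(l,c)])
s=monitor.read_state();print(s["t"],s["orientation"],s["eef_pos"])
E
```

```text
pics
side [[398.17781274   0.         314.2169747 ]
 [  0.         398.17781274 197.35539659]
 [  0.           0.           1.        ]] [[-8.85793168e-01 -2.79093266e-01  3.70779466e-01  9.24506966e+01]
 [-4.63988098e-01  5.48521154e-01 -6.95585788e-01  6.62629242e+02]
 [-9.24707079e-03 -7.88182398e-01 -6.15372244e-01  7.04884645e+02]
 [ 0.00000000e+00  0.00000000e+00  0.00000000e+00  1.00000000e+00]]
lever_balance [((267, 246), 0.86), ((370, 377), 0.68), ((331, 238), 0.57)]
lever_hub [((362, 396), 0.92), ((325, 227), 0.77), ((277, 228), 0.59)]
lever_boss [((278, 292), 0.93), ((371, 277), 0.56), ((155, 300), 0.56), ((240, 183), 0.32)]
fixture_post [((167, 303), 0.66), ((280, 290), 0.44)]
fixture_rest [((195, 343), 0.85), ((142, 368), 0.75)]
strap_pivot [((167, 285), 0.89)]
strap_screw [((156, 305), 0.76), ((274, 245), 0.62)]
fixture [((187, 318), 0.94)]
top [[465.43888176   0.         318.65716567]
 [  0.         465.43888176 191.01425694]
 [  0.           0.           1.        ]] [[-1.23446866e-02 -9.90199632e-01  1.39112533e-01  2.60086877e+02]
 [-9.99923151e-01  1.20658954e-02 -2.84728264e-03 -2.24738756e+01]
 [ 1.14086095e-03 -1.39136991e-01 -9.90272486e-01  1.46746854e+03]
 [ 0.00000000e+00  0.00000000e+00  0.00000000e+00  1.00000000e+00]]
lever_balance [((199, 202), 0.95), ((284, 218), 0.58), ((174, 246), 0.57)]
lever_hub [((185, 206), 0.93), ((295, 232), 0.78), ((163, 241), 0.64)]
lever_boss [((204, 262), 0.79), ((270, 189), 0.7), ((232, 193), 0.57)]
fixture_post [((151, 368), 0.88)]
fixture_rest [((200, 361), 0.63)]
strap_pivot [((140, 353), 0.85), ((152, 175), 0.65)]
strap_screw [((109, 255), 0.67), ((145, 372), 0.52), ((204, 262), 0.26)]
fixture [((168, 366), 0.97)]
0.9 [3.11628560e+00 3.97686073e-01 3.65377889e-05] [ 182.05266008 -701.78603544  256.32600479]
```

View pics/side0.png

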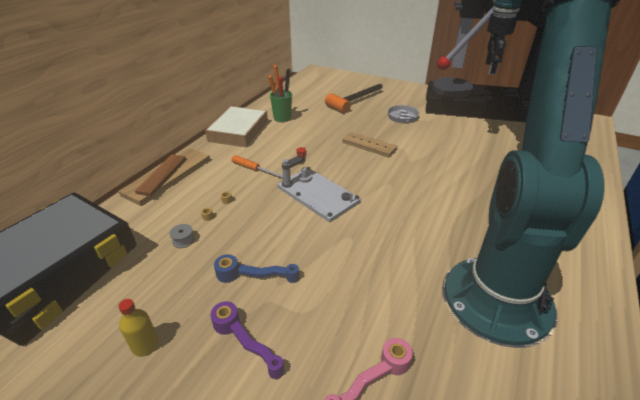

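View pics/top0.png

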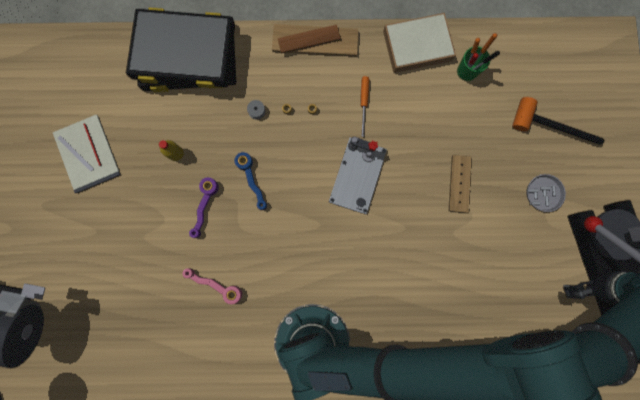

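Both pictures show three lever-shaped things, with hub pixels as follows:

| Lever | Top (row, col) | Side (row, col) |
|---|---|---|
| Blue | (160,243) | (265,227) |
| Purple | (185,208) | (315,227) |
| Pink | (295,232) | (350,397) |

The blue one is the job. The fixture is at top (175,358), with its strap near the post.

```bash
cat > h.py <<'E'
from workcell import manip, monitor, cams, job
import numpy as np, cv2
from scipy.optimize import least_squares
from scipy.spatial.transform import Rotation as R
P={}
for c in ("side","top"):
    p=cams.camera_params(c);E=np.linalg.inv(p["extrinsics"]);P[c]=(np.array(p["intrinsics"]),E)
def proj(c,X):
    K,E=P[c];q=K@(E[:3,:3]@np.asarray(X,float)+E[:3,3]);return np.array([q[1],q[0]])/q[2]
def tri(obs): # {cam:(row,col)}
    f=lambda X:np.concatenate([proj(c,X)-o for c,o in obs.items()])
    r=least_squares(f,[500,0,50]);return r.x,np.abs(r.fun).max()
def find(label,c,near,rad=14):
    ds=[np.array(d["pixel"],float) for d in cams.pinpoint(label,c)]
    ds=[d for d in ds if np.linalg.norm(d-near)<rad]
    return min(ds,key=lambda d:np.linalg.norm(d-near)) if ds else None
LEV=dict(lever_hub=(-45,-6.5,0),lever_boss=(105,15,0),lever_balance=(0,0,18.5))
FIX=dict(fixture_post=(-45,-6.5,54),fixture_rest=(105,15,26),strap_pivot=(-60,-62.5,82),fixture=(0,0,0))
def fit(obs,model,z=True):
    """obs: list of (label,cam,pixel); returns x,y,z,yaw"""
    def f(p):
        c,s=np.cos(p[3]),np.sin(p[3])
        o=[]
        for l,cam,px in obs:
            m=model[l];o.append(proj(cam,[p[0]+c*m[0]-s*m[1],p[1]+s*m[0]+c*m[1],p[2]+m[2]])-px)
        return np.concatenate(o)
    best=None
    for y in np.arange(-3,3.1,1):
        r=least_squares(f,[600,0,0,y],loss="soft_l1")
        if best is None or r.cost<best.cost:best=r
    return best.x,f(best.x).reshape(-1,2)
E
cat > m.py <<'E'
from h import *
N={"side":dict(lever_hub=(272,228),lever_boss=(278,292),lever_balance=(267,246),fixture_post=(167,303),fixture_rest=(195,343),strap_pivot=(167,285),strap_screw=(156,303),fixture=(187,318)),
"top":dict(lever_hub=(163,241),lever_boss=(204,262),lever_balance=(174,246),fixture_post=(151,368),fixture_rest=(200,361),strap_pivot=(140,353),strap_screw=(145,372),fixture=(168,366))}
O={l:{c:[] for c in N} for l in N["top"]}
for k in range(3):
    for c in N:
        cams.camera(c)
        for l in N[c]:
            d=find(l,c,np.array(N[c][l]))
            if d is not None:O[l][c].append(d)
M={}
for l in O:
    print(l,{c:np.round(v,1).tolist() for c,v in O[l].items()})
    M[l]={c:np.median(v,0) for c,v in O[l].items() if v}
    if len(M[l])==2:
        X,e=tri(M[l]);print("   ",X.round(1),e.round(2))
for mod in (LEV,FIX):
    obs=[(l,c,px) for l in mod for c,px in M[l].items()]
    x,r=fit(obs,mod);print(x.round(3));print([(o[0],o[1],q.round(1).tolist()) for o,q in zip(obs,r)])
E
python3 m.py; python3 - <<'E'
import cv2,numpy as np
t=cv2.imread("pics/top0.png");s=cv2.imread("pics/side0.png")
f=lambda i,r,c:cv2.resize(i[r:r+90,c:c+120],None,fx=3.2,fy=3.2,interpolation=cv2.INTER_CUBIC)
cv2.imwrite("pics/crop0.png",np.vstack([np.hstack([f(t,135,200),f(t,130,300)]),np.hstack([f(s,230,195),f(s,140,255)])]))
E
```

```text
lever_hub {'side': [[275.1, 227.7], [275.0, 223.5], [277.8, 228.3]], 'top': [[163.4, 242.8], [162.8, 244.8], [163.8, 243.9]]}
    [560.3 213.2  -1.9] 0.39
lever_boss {'side': [[278.8, 289.4], [275.1, 290.9], [279.0, 289.9]], 'top': [[205.0, 261.6], [201.8, 263.0], [206.9, 264.3]]}
    [428.  152.7  -7.3] 1.11
lever_balance {'side': [[269.6, 245.5], [269.1, 246.6], [269.4, 246.7]], 'top': [[172.9, 249.5], [175.2, 246.7], [173.5, 250.0]]}
    [521.9 191.2  15.6] 0.26
fixture_post {'side': [[167.5, 299.8], [166.5, 305.1], [167.3, 301.9]], 'top': [[150.6, 368.9], [154.2, 366.3], [153.7, 367.8]]}
    [ 576.3 -178.3   58.8] 1.2
fixture_rest {'side': [[195.5, 344.5], [196.8, 345.1], [192.8, 346.4]], 'top': [[199.5, 362.3], [201.6, 358.2], [200.5, 360.4]]}
    [ 431.4 -157.    21.1] 0.09
strap_pivot {'side': [[166.3, 287.5], [167.3, 284.1], [164.5, 284.5]], 'top': [[139.1, 348.9], [140.5, 352.6], [138.6, 351.6]]}
    [ 611.5 -130.1   81.4] 0.72
strap_screw {'side': [[157.0, 302.3], [155.8, 304.3], [156.2, 303.5]], 'top': [[148.3, 373.2], [145.9, 373.7], [147.2, 371.9]]}
    [ 584.8 -194.4   86.5] 0.54
fixture {'side': [[186.5, 318.6], [188.4, 317.3], [189.5, 316.9]], 'top': [[169.9, 364.5], [170.6, 365.4], [169.8, 365.2]]}
    [ 531.2 -177.4   -1.1] 0.52
[521.885 193.107  -4.809 -53.145]
[('lever_hub', 'side', [-0.2, -0.1]), ('lever_hub', 'top', [-1.2, 0.6]), ('lever_boss', 'side', [-0.4, 2.5]), ('lever_boss', 'top', [-0.1, -0.2]), ('lever_balance', 'side', [1.1, -0.6]), ('lever_balance', 'top', [0.4, -0.4])]
[ 534.295 -173.467   -0.736    9.116]
[('fixture_post', 'side', [1.1, 0.8]), ('fixture_post', 'top', [-1.7, 0.1]), ('fixture_rest', 'side', [-0.8, 0.4]), ('fixture_rest', 'top', [0.5, -0.2]), ('strap_pivot', 'side', [-0.3, -0.0]), ('strap_pivot', 'top', [1.0, 1.0]), ('fixture', 'side', [0.3, -2.0]), ('fixture', 'top', [-0.4, -1.0])]
```

View pics/crop0.png

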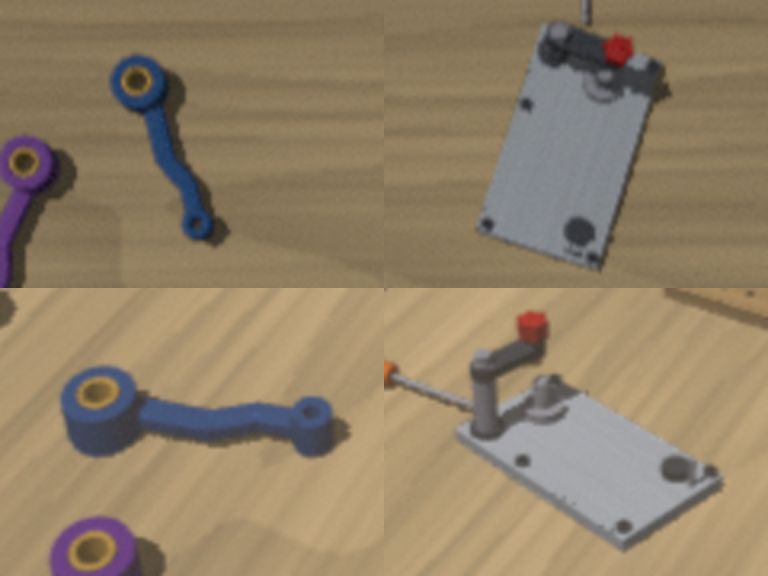

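The close crop confirms the blue lever: bronze-lined bore at top (160,242) and boss at top (204,261). It also shows the strap lying just short of the post, which is visible at top (154,368). I'll refine the poses with landmarks read from this crop.

```bash
cat > f2.py <<'E'
from h import *
def px(c,x,y): # crop pixel -> (row,col)
    r0,c0={"tl":(135,200),"tf":(130,300),"sl":(230,195),"sf":(140,255)}[c]
    ox,oy={"tl":(0,0),"tf":(384,0),"sl":(0,288),"sf":(384,288)}[c]
    return np.array([r0+(y-oy+.5)/3.2-.5,c0+(x-ox+.5)/3.2-.5])
ML=dict(hub=(-45,-6.5,40),boss=(105,15,34))
OL=[("hub","top",px("tl",136,81)),("boss","top",px("tl",197,222)),("hub","side",px("sl",98,393)),("boss","side",px("sl",312,410))]
MF=dict(post=(-45,-6.5,54),rest=(105,15,26),a=(-85,-81,16),b=(135,-81,16),c=(135,44,16),nut=(-60,-62.5,100))
OF=[(l,"top",px("tf",*v)) for l,v in dict(post=(602,78),rest=(580,232),a=(545,22),b=(478,230),c=(600,268),nut=(560,32)).items()]
OF+=[(l,"side",px("sf",*v)) for l,v in dict(post=(546,379),rest=(677,466),a=(458,430),b=(625,538),c=(722,482),nut=(483,353)).items()]
for o,m in ((OL,ML),(OF,MF)):
    x,r=fit(o,m);x[3]=(x[3]+np.pi)%(2*np.pi)-np.pi;print(x.round(3));print([(a[0],a[1],q.round(1).tolist()) for a,q in zip(o,r)])
    for c in ("top","side"):
        x,r=fit([q for q in o if q[1]==c],{k:v for k,v in m.items()});print("  ",c,x.round(2))
X,e=tri({"top":px("tf",618,48),"side":px("sf",531,318)});print("knobtop",X,e)
E
python3 f2.py
```

```text
[520.308 193.665  -1.597  -2.879]
[('hub', 'top', [-0.1, -0.0]), ('boss', 'top', [0.1, 0.0]), ('hub', 'side', [0.0, -0.0]), ('boss', 'side', [-0.0, -0.0])]
   top [ 521.14  194.4    -6.54 -624.91]
   side [520.17 193.79  -1.39  -2.88]
[ 531.679 -178.008   -3.513    2.812]
[('post', 'top', [-1.0, 1.8]), ('rest', 'top', [-0.4, -0.0]), ('a', 'top', [0.5, -0.1]), ('b', 'top', [0.2, -0.4]), ('c', 'top', [0.6, -0.6]), ('nut', 'top', [-0.2, 0.4]), ('post', 'side', [0.4, -0.8]), ('rest', 'side', [-0.0, 0.3]), ('a', 'side', [-0.4, -0.7]), ('b', 'side', [0.9, -0.1]), ('c', 'side', [-1.9, 0.9]), ('nut', 'side', [0.6, 0.2])]
   top [ 533.87 -178.47  -14.71    2.82]
   side [ 534.56 -184.6    -8.59   40.5 ]
knobtop [ 588.57872061 -189.37340296  111.95300388] 0.1357904921962927
```

```bash
cat >> h.py <<'E'
def down(yaw): return (R.from_euler("z",yaw)*R.from_euler("x",np.pi)).as_rotvec()
def inf(f,x,y):
    c,s=np.cos(f[2]),np.sin(f[2]);return np.array([f[0]+c*x-s*y,f[1]+s*x+c*y])
F=(532,-177,2.815)
E
cat > push.py <<'E'
from h import *
piv=inf(F,-60,-62.5);a0=F[2]+np.arctan2(.97,.26)
def pt(q,d,z=99):
    u=np.array([np.cos(a0+q),np.sin(a0+q)]);n=np.array([-u[1],u[0]]);return [*(piv+50*u-d*n),z]
o=down(0)
print([manip.ik(pt(q,31),o) is not None for q in (0.2,1,1.75)])
manip.grip(0)
manip.movep(pt(.2,50,200),o);manip.line_to(pt(.2,50))
for q in np.linspace(.2,1.78,9):
    print(round(q,2),manip.line_to(pt(q,31),vel=70,stop_force=25),monitor.read_state()["contact_force"].round(1) if hasattr(monitor.read_state()["contact_force"],"round") else monitor.read_state()["contact_force"])
manip.line_to(pt(1.7,60),vel=120);manip.line_to(pt(1.7,60,220))
s=monitor.read_state();print(s["t"],s["eef_pos"])
H=[520.3,193.7]
manip.grip(60)
manip.movep([*H,150],down(.263))
for c in ("top","side"):
    im=cams.camera(c); cv2.imwrite(f"pics/{c}1.png",im[:,:,::-1])
t,s=cv2.imread("pics/top1.png"),cv2.imread("pics/side1.png")
f=lambda i,r,c:cv2.resize(i[r:r+90,c:c+120],None,fx=3.2,fy=3.2,interpolation=cv2.INTER_CUBIC)
cv2.imwrite("pics/crop1.png",np.vstack([np.hstack([f(t,135,200),f(t,120,300)]),np.hstack([f(s,210,195),f(s,140,255)])]))
s=monitor.read_state();print(s["t"],s["eef_pos"],s["opening"])
E
python3 push.py
```

```text
[True, True, True]
0.2 False [-0.5 -0.2  0.2]
0.4 False [ 1.2 -0.5 -0.5]
0.6 False [0.4 0.1 0.2]
0.79 False [-0.6  0.2 -1.4]
0.99 False [ 0.7  0.3 -0.4]
1.19 False [0.2 1.  0.1]
1.38 False [-0.9  0.4  0.1]
1.58 False [ 1.1 -0.1 -1. ]
1.78 False [-0.3  0.3  1. ]
11.85 [ 626.42710829 -212.53084494  219.04221876]
14.125 [521.42050991 192.11881451 150.20457295] 60.28499647285018
```

View pics/crop1.png

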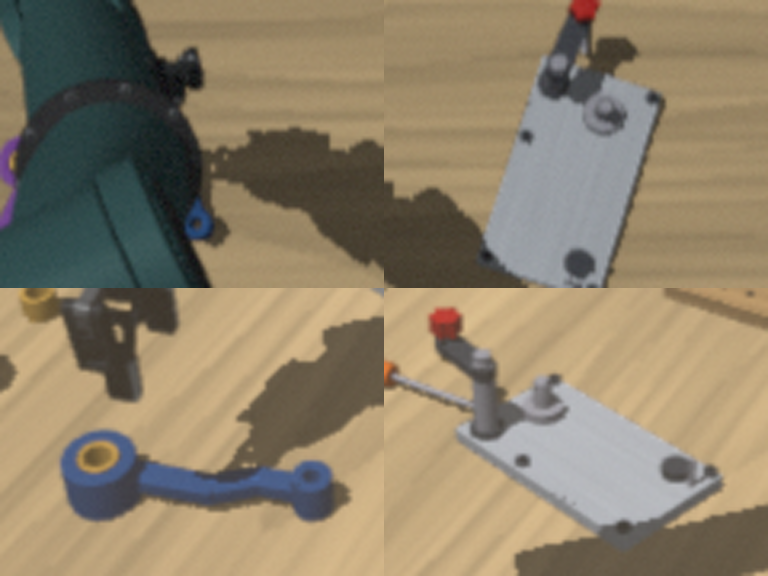

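The strap's free end now points away from the post (knob at top about (121,363)) and the post is clear. The blue lever is undisturbed under the open gripper.

```bash
cat > grab.py <<'E'
from h import *
def pxl(r0,c0,ox,oy,x,y): return np.array([r0+(y-oy+.5)/3.2-.5,c0+(x-ox+.5)/3.2-.5])
X,e=tri({"top":pxl(120,300,384,0,585,6),"side":pxl(140,255,384,288,446,322)});p=inf(F,-60,-62.5)
print("knob",X,e,"strap",(np.arctan2(*(X[:2]-p)[::-1])-F[2]-np.arctan2(.97,.26))%(2*np.pi))
X,e=tri({"top":pxl(120,300,384,0,606,107),"side":pxl(140,255,384,288,544,379)});print("post",X,e,inf(F,-45,-6.5))
H=[520.3,193.7];o=down(.263)
manip.grip(50)
manip.line_to([*H,80],ori=o);print(manip.line_to([*H,28],vel=60,stop_force=15))
print(monitor.read_state()["eef_pos"])
manip.grip(5,90);s=monitor.read_state();print("grip",s["opening"],s["grip_force"],s["eef_pos"],s["contact_force"])
z0=s["eef_pos"][2]
manip.line_to([*H,60],vel=60);manip.pause(.3)
s=monitor.read_state();print("lift",s["opening"],s["grip_force"],s["eef_pos"],s["contact_force"],s["moment"])
manip.line_to([*H,180])
o2=down(.263+F[2]+2.879-2*np.pi)
manip.movep([F[0],F[1],180],o2);manip.line_to([F[0],F[1],140]);manip.pause(.4)
for c in ("top","side"):
    im=cams.camera(c); cv2.imwrite(f"pics/{c}2.png",im[:,:,::-1])
t,s=cv2.imread("pics/top2.png"),cv2.imread("pics/side2.png")
f=lambda i,r,c:cv2.resize(i[r:r+90,c:c+120],None,fx=3.2,fy=3.2,interpolation=cv2.INTER_CUBIC)
cv2.imwrite("pics/crop2.png",np.vstack([np.hstack([f(t,120,310),f(t,165,300)]),np.hstack([f(s,95,255),f(s,140,255)])]))
s=monitor.read_state();print(s["t"],s["eef_pos"],s["opening"],z0)
E
python3 grab.py
```

```text
knob [ 662.23485908 -161.58632418  102.81411737] 0.04912593997340764 strap 1.7282880533567146
post [ 575.192414   -184.53284549   53.477289  ] 0.15004139158338603 [ 576.70665873 -185.28037833]
False
[520.50400095 193.79013135  28.18445803]
grip 18.062494441905145 88.92431974411011 [520.51196935 193.84865084  28.69796351] [-1.48588103  0.41678569  6.164457  ]
lift 17.99495832773463 87.98853278160095 [520.08495727 193.64481012  59.6605801 ] [-0.36924861 -0.00601767 -5.17219143] [ 0.01613758 -0.0105389  -0.03571164]
20.6417 [ 532.11466967 -177.09030749  140.31171938] 18.331558169090005 28.69796350843596
```

View pics/crop2.png

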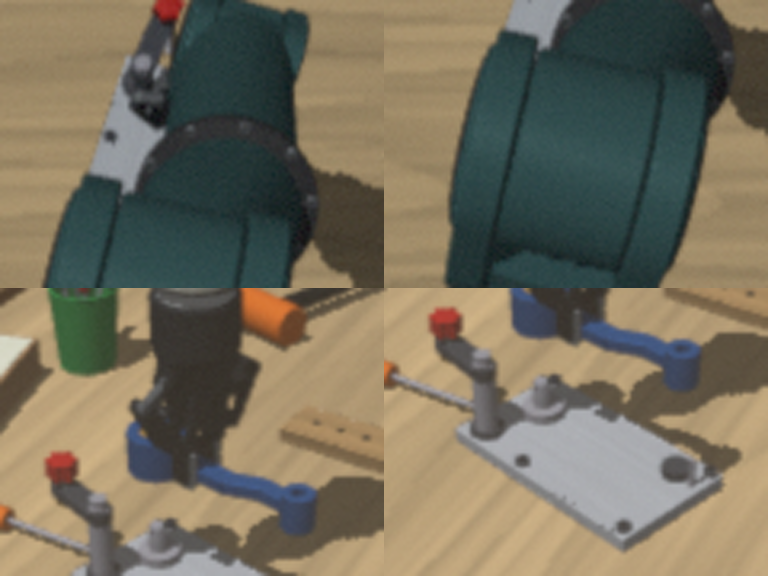

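Held in the side view is the lever, gripped on the web beside the hub and apparently level, with its boss at side (158,348). Next I'll zoom in on the unobstructed post and pad to refine the fixture pose.

```bash
python3 - <<'E'
import cv2,numpy as np
t=cv2.imread("pics/top1.png");t0=cv2.imread("pics/top0.png");s=cv2.imread("pics/side1.png")
f=lambda i,r,c:cv2.resize(i[r:r+37,c:c+50],None,fx=8,fy=8,interpolation=cv2.INTER_CUBIC)
cv2.imwrite("pics/z1.png",np.vstack([np.hstack([f(t,135,345),f(t0,185,335)]),np.hstack([f(s,155,280),f(s,180,320)])]))
E
```

```text
(no output)
```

View pics/z1.png

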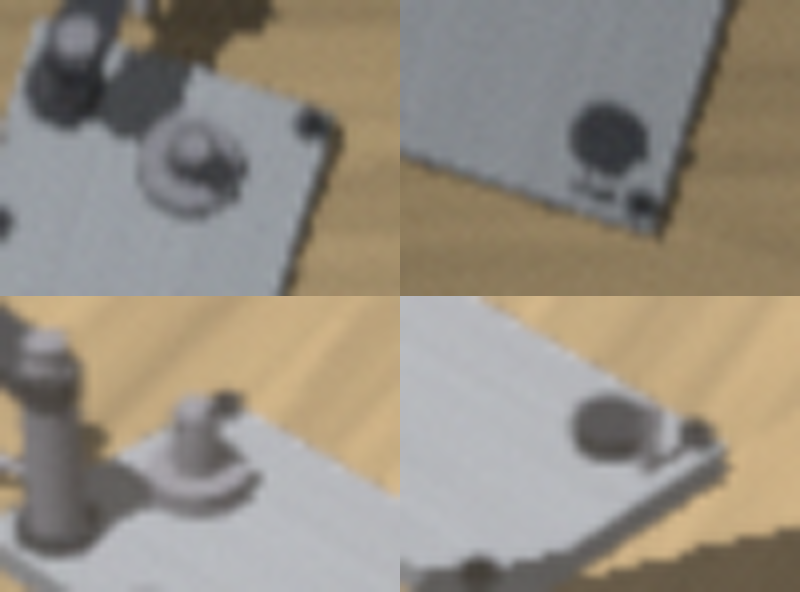

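The zooms show the post tip at top (152.3,368.6) and side (168.4,304.2), and the rest pad at top (201.8,360.6) and side (195.6,345.4). I'll fit the fixture to these and check the held lever's boss against the prediction.

```bash
cat > f3.py <<'E'
from h import *
def q(r0,c0,ox,oy,x,y,k=8): return np.array([r0+(y-oy+.5)/k-.5,c0+(x-ox+.5)/k-.5])
M=dict(post=(-45,-6.5,54),rest=(105,15,26),c=(135,44,16),d=(-85,44,16),nut=(-60,-62.5,100),a=(-85,-81,16),b=(135,-81,16))
O=[("post","top",q(135,345,0,0,193,142)),("nut","top",q(135,345,0,0,77,36)),("d","top",q(135,345,0,0,338,128)),
("rest","top",q(185,335,400,0,609,137)),("c","top",q(185,335,400,0,661,226)),
("post","side",q(155,280,0,296,197,406)),("nut","side",q(155,280,0,296,45,344)),("rest","side",q(180,320,400,296,607,423)),("c","side",q(180,320,400,296,727,450))]
x,r=fit(O,M);x[3]=(x[3]+np.pi)%(2*np.pi)-np.pi;print(x.round(3));print([(a[0],a[1],v.round(1).tolist()) for a,v in zip(O,r)])
P1=[o for o in O if o[0] in("post","rest")];x,r=fit(P1,M);print("post/rest only",x.round(3),r.round(1).tolist())
for l in("post","rest"): 
    X,e=tri({o[1]:o[2] for o in O if o[0]==l});print(l,X.round(1),e.round(2),inf((x[0],x[1],x[3]),*M[l][:2]).round(1))
s=monitor.read_state();T=s["eef_pos"];yaw=R.from_rotvec(s["orientation"]).as_matrix();psi=np.arctan2(yaw[1,0],yaw[0,0]);print("tool yaw",psi,"tilt",yaw[:,2])
L=(T[0],T[1],psi+np.pi);z=T[2]-28.7
b=[*inf(L,105,15),z+34];print("boss top pred",proj("side",b),"meas",q(95,255,0,288,298,492,3.2),"bias-corr z-1.6",proj("side",[b[0],b[1],b[2]-1.6]))
im=cv2.imread("pics/side2.png");m=(im[:,:,0].astype(int)>im[:,:,2]+35)&(im[:,:,0].astype(int)>im[:,:,1]+15)
m[:, :285]=0;m[:120]=0;m[190:]=0
th=np.linspace(0,2*np.pi,60)
def sil(dx,dy,dyaw,zz):
    LL=(L[0]+dx,L[1]+dy,L[2]+dyaw);I=np.zeros((400*8,640*8),np.uint8)
    def hull(pts,zs):
        p=np.array([proj("side",[*inf(LL,*a),zz+h])[::-1] for a in pts for h in zs])
        cv2.fillConvexPoly(I,cv2.convexHull(((p+.5)*8).astype(np.int32)),255)
    hull([(105+15*np.cos(t),15+15*np.sin(t)) for t in th],(0,34));hull([(-45+27*np.cos(t),-6.5+27*np.sin(t)) for t in th],(0,40))
    return cv2.resize(I,(640,400),interpolation=cv2.INTER_AREA)/255.
ys,xs=np.nonzero(m&(np.arange(640)>336)[None]);print("boss mask rows",ys.min(),ys.max(),"cols",xs.max())
I=sil(0,0,0,z);yy,xx=np.nonzero((I>.5)&(np.arange(640)>336)[None]);print("pred rows",yy.min(),yy.max(),"cols",xx.max())
ys,xs=np.nonzero(m&(np.arange(640)<310)[None]);print("hub mask rows",ys.min(),ys.max(),"cols",xs.min())
yy,xx=np.nonzero((I>.5)&(np.arange(640)<310)[None]);print("pred",yy.min(),yy.max(),xx.min())
E
python3 f3.py
```

```text
[ 533.193 -176.93    -3.941    2.814]
[('post', 'top', [0.3, 0.5]), ('nut', 'top', [-0.0, 0.4]), ('d', 'top', [-2.2, -0.1]), ('rest', 'top', [-0.4, -0.1]), ('c', 'top', [0.8, -0.9]), ('post', 'side', [0.4, -0.3]), ('nut', 'side', [0.2, -0.0]), ('rest', 'side', [-0.0, 0.4]), ('c', 'side', [-0.3, 0.2])]
post/rest only [ 533.008 -176.207   -2.841  -53.735] [[0.3, 0.3], [-0.3, -0.3], [0.2, -0.4], [-0.2, 0.4]]
post [ 577.2 -183.9   52.6] 0.37 [ 577.7 -184.6]
rest [ 429.1 -157.2   21.7] 0.39 [ 428.8 -156.6]
tool yaw -0.3262778997837944 tilt [ 5.23999590e-04 -1.34437184e-04 -9.99999854e-01]
boss top pred [157.98744979 348.19809842] meas [158.40625 347.78125] bias-corr z-1.6 [158.50750913 348.17159406]
boss mask rows 155 189 cols 639
pred rows 155 172 cols 354
hub mask rows 137 144 cols 295
pred 134 155 294
```

```bash
cat > fin.py <<'E'
from h import *
o=down(2.814-np.pi)
manip.line_to([533,-176.5,140],vel=40,ori=o)
manip.line_to([533,-176.5,112.7],vel=40);manip.pause(1)
s=monitor.read_state();Rm=R.from_rotvec(s["orientation"]).as_matrix();print(s["t"],s["eef_pos"],s["opening"],s["grip_force"],s["contact_force"],s["moment"],np.arctan2(Rm[1,0],Rm[0,0]))
im=np.ascontiguousarray(cams.camera("side")[:,:,::-1]);cv2.imwrite("pics/side3.png",im)
r0,c0,k=115,265,8
a=cv2.resize(im[r0:r0+75,c0:c0+100],None,fx=k,fy=k,interpolation=cv2.INTER_CUBIC)
F=(533,-176.5,2.814)
th=np.linspace(0,2*np.pi,60)
for cx,cy,rad,z in((-45,-6.5,27,84-1.6),(-45,-6.5,27,124-1.6),(105,15,15,84-1.6),(105,15,15,118-1.6),(-45,-6.5,9,54-2.8),(105,15,14,26-2.8)):
    p=np.array([proj("side",[*inf(F,cx+rad*np.cos(t),cy+rad*np.sin(t)),z]) for t in th])
    p=((p-[r0,c0]+.5)*k-.5)[:,::-1].round().astype(np.int32);cv2.polylines(a,[p],True,(0,255,0),1)
cv2.imwrite("pics/ov3.png",a)
E
python3 fin.py
```

```text
22.725 [ 532.9833008  -176.52626169  112.68294228] 18.10202648275693 88.01841974258423 [-0.0495803   0.01983093 -5.24804332] [ 0.01443477 -0.01593455 -0.02987937] -0.32766410977589583
```

View pics/ov3.png

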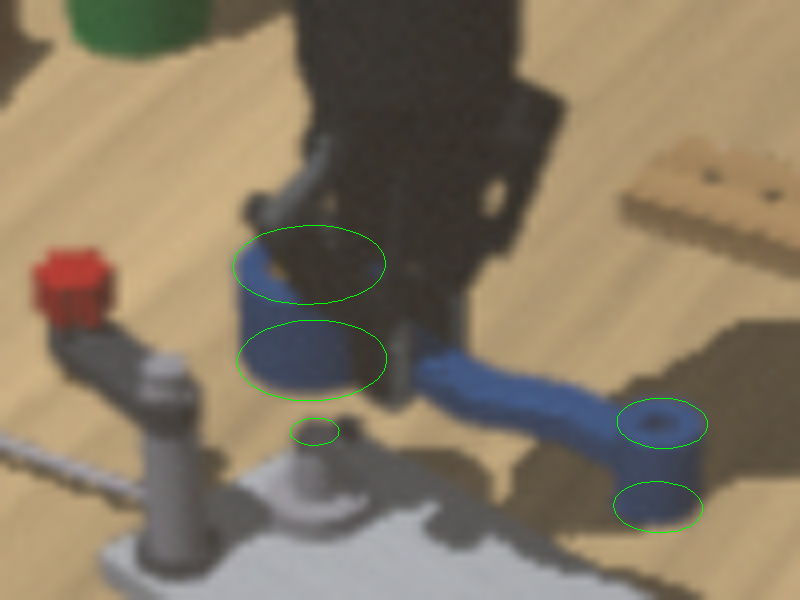

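The overlay shows the held lever's hub (side about (160,304)) and boss (side about (173,347)) within about 1 px of where they should be over the post and pad. It is level, clear of the fixture and steady, so I'm handing in.

```bash
python3 -c "
from workcell import job
print(job.close_job())"
```

```text
the job is handed in; nothing more can be done
None
```

I swung the strap about 99° clear of the post, then gripped the blue lever at its balance point; it is held level and steady, hub bore over the post 3 cm above its tip and small end over the rest pad, and the job is handed in.

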